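# Unlock and open a bottom-bracket cap of unknown thread hand

## Robot

A 7-joint arm with a two-finger parallel gripper is mounted at the origin on the work surface. World frame = base frame: x ahead of the robot, y to its left, z up, the work surface at z = 0. Lengths are in m, angles in rad, forces in N, time in s.
With the tool pointing down it reaches from about 0.4 to 0.875 m from the base axis. Payload 19.3 kg.
Tool frame: the origin (TCP) lies midway between the tips of the shut fingers; the grasp point (between the pads) lies 19 mm behind it; z points along the fingers, y is the line along which they close (so a half turn about z gives the same grasp; the last joint's range is limited). The gripper opens to 85 mm and grips with 20 to 120 N. Pads are 22 mm wide; open, the fingers measure 114 mm over their backs; the gripper's body (76 mm by 85 mm) begins 54 mm behind the grasp point. The pads swing forward as they close: fully open they stand 13 mm farther back than shut.
Start: joints at [-1.273, 0.521, -0.036, 1.599, 0.021, 1.021, -0.113], TCP at [0.225, 0.583, 0.231] pointing down, gripper open.
Joint ranges: [-2.91, 2.91], [-0.3, 2.13], [-1.5, 1.42], [0.17, 2.43], [-1.26, 4.41], [0.16, 1.93], [-2.52, 2.52]. Speed limits (rad/s): [1.89, 1.89, 2.39, 2.39, 3.01, 3.01, 3.01].

## Interface

Orientations are given as [roll, pitch, yaw] about the fixed x, y, z axes, in that order (R = Rz(yaw) Ry(pitch) Rx(roll)).
In Python, from workcell import telemetry, grab_frame, calibration, bot, outline_of, landmark_of gives the robot as it stands. The module is installed in compiled form; this text tells all that it offers.
- The arm moves only by the shell command python3 -m inch 'ROWS' [FORCE]. ROWS is JSON, a list of rows, each a list of 7 numbers: the shift along the tool's x, y, z in m, then the turn, a rotation vector about the tool's x, y, z in rad, then the closure, from 0 (fully open) to 1 (shut). A call has 1 to 5 rows; each row shifts and turns the commanded pose from where the row before left it, along the tool's axes as they then stand; what a row does not reach is not made up. A row lasts 1/10 s, in which the tool goes at most 50 mm and 8.59 degrees, less where a joint would pass 70% of its speed; a pose out of reach is approached as far as the arm can. A call is refused whole if a number of a shift passes 0.05 or a number of a turn 0.15, either way. A call with a gripper value outside its range is refused whole. The fingers move at their own pace and stop on an object; FORCE is the grip in N (left out, the last holds). Time passes only in rows, so rows that do not move let the fingers close. It gives the time, the measured TCP pose, the force, the opening and the grip force at its end, in the units of the state.
- telemetry.observe(): the state, without advancing time (a new reading comes with each control period).
- grab_frame(name): name is "scene" or "top"; returns the picture (400x640x3 uint8, red, green, blue); there is no depth.
- calibration(name): a dict with "fovy" (degrees; the focal length in pixels is half the picture's height over the tangent of half this angle, whatever the lens; pixels are square), "cx", "cy" (the principal point, pixels), "dist" ([k1, k2, p1, p2, k3] as OpenCV has them; the pictures are not rectified), "pose" (4x4, takes a point from camera to world coordinates). Camera axes: x right, y down, z forward; pixel columns grow to the right and rows downward; lengths in m; the calibration is good to about 2 mm. A picture is of the moment at which its call begins. calibration takes no time and is no camera call.
- bot.job_done(): hands the job in; it is judged then, once.
Trained networks look in the newest picture that a camera, given by its name, has taken for a name from the list of things; names that differ only in an ending like _2 or _b are one class to them, and where a whole thing is asked for, a point or a joint stands for the part that bears it (a point fixed in the world has none). Each returns a list of dicts, best first, with "score" (0 to 1); they miss things now and then, are a little off and sometimes report something else, mostly with a low value. They report only what shows in the picture. A call takes as long as a camera call. They do not tell look-alikes from the thing itself.
- outline_of(label, camera): "region" (400x640 bool, what is visible of it) and "rect" ([left, top, right, bottom] in pixels, round what is visible of it).
- landmark_of(label, camera): "xy" ([column, row] in pixels: a listed point, or the origin of a listed thing).
The state is a dict: "clock": time; "qpos": joint angles; "qd": joint speeds; "joint_efforts": joint torques, N m; "position": TCP position; "tool_rot": TCP orientation; "force": force on the tool from outside, world axes, zero at the start; "moment": the same for the moment, N m; "grip_width": finger opening in m; "finger_force": force on a finger pad.
Only numpy, scipy, OpenCV 4.12 (cv2) and the standard library are available. Lean on these libraries where they do the work, as an engineer would, in place of code of your own. Each camera call takes 0.05 s, during which the arm holds its last target. There are 200 camera calls.

## Task

Lift the aluminium lock plate off the bicycle bottom-bracket cap and hang it by its slot on the upright peg, lying flat on the peg's shoulder, and let go of it. Then unscrew the dark winged cap: nobody knows whether its thread is right- or left-handed, so try it both ways without forcing it, and turn it about a quarter turn the way it gives. Lift it off and finish while still holding it, upright and still, about 10 cm straight above its shell; leave the other things on the bench alone.

Things in the scene. Friction and masses are not known exactly. Their poses are not given: they have to be found in the camera images.
- shell: Grey bottom-bracket shell: upright tube, 56 mm outside, rim 75 mm above the bench, fixed in a 90 x 90 mm wooden block (top at 69 mm) on a 120 mm square foot. Origin: tube axis at bench height, z up. A 46 mm wide bracket (top at 80 mm) reaches along its +x to 72 mm from the axis, with two 8 mm pins at x = 62, y = +-17.5 mm, tops at 90 mm, beside the plate's tab. Left or right, yaw within 0.5 rad.
- shell_mouth (a point): Middle of the shell's mouth, at rim height (75 mm). The thread inside cannot be seen. Turned the wrong way the cap stops dead after about 8 degrees. The other way it turns easily, without rising, is held down until about 65 degrees, lifts out freely between 70 and 110 (best at 90) and stops at about 120. Which way loosens is drawn anew each time.
- cap: Dark metal cap (loose, about 150 g) on the shell. Origin: middle of the underside of its round flange (54 mm, 5 mm thick), which rests on the rim; z up. A wing to grip stands on top along the cap's x: 50 mm long, 12 mm thick in y, from 5 to 39 mm above the origin. Stem and lugs reach 18 mm below the origin. At the start its x lies along the shell's x.
- cap_wing (a point): Point on the cap's axis in its wing, 28 mm above the cap's origin (23 mm over the flange's top, 11 mm under the wing's top): a good height to grip.
- plate: Aluminium lock plate (loose, about 90 g), 5 mm thick, 90 (x) x 56 mm, with a through slot 58 (x) x 18 mm; a tab 24 mm wide goes on along +x to 117 mm. Origin: underside, middle of the slot; z up. It starts on the cap's flange and the bracket, underside at 80 mm, tab along the shell's +x between the pins, the cap's wing standing through the slot: lift it straight up over 40 mm to clear it.
- plate_tab (a point): Middle of the tab, 95 mm from the plate's origin along its x, at mid-thickness: a good place to grip across the 24 mm width. At the start nothing is under it down to the bench.
- peg: Fixed peg stand of turned wood: round foot (100 mm), round flat shoulder (80 mm diameter, top 70 mm above the bench), from whose middle a 10 mm steel peg stands up to 110 mm. Origin: peg's axis at bench height. The hung plate lies on the shoulder, underside at 70 mm.
- peg_tip (a point): Tip of the steel peg, 110 mm above the bench. Any point along the plate's slot may go over it.
- grease_tin: Bystander: low round tin, 68 mm diameter, 55 mm high, origin under its middle.
- screwdriver: Bystander: screwdriver lying on the bench.
- lube_bottle: Bystander: white bottle, 52 mm diameter, 130 mm high, origin under its middle.
Things that resemble listed ones, but are neither listed nor needed, are in the scene too. Of the things shaped like the plate, the aluminium one is meant. There is more than one size of the cap; the job needs the larger.

How it is judged:
By the outcome, as a careful person would: the job done as asked, in the order asked, and still so for the second after the job is handed in, while the arm keeps its last pose, push and grip.
It also fails if it takes over 64 s, if anything falls off the work surface, if the arm or the gripper's body presses on something with over 40 N, if the wrist force passes 120 N, or if a joint passes its speed limit or range.

## Working session

There is one attempt and no reset: what is moved stays moved. The work goes in short steps, Python scripts to look and compute and a shell command to move; the robot and the scene stay as the last step left them, time stands still between calls to the robot, and variables do not carry over. Pictures are saved under pics/ and viewed, at most 10 in all, crops included, and the job is handed in when it is done.

```bash
mkdir -p pics; cat > h.py <<'E'
import numpy as np, cv2
from workcell import telemetry, grab_frame, calibration, bot, outline_of, landmark_of
def cam(n):
    c=calibration(n); f=200/np.tan(np.radians(c["fovy"])/2)
    return np.array([[f,0,c["cx"]],[0,f,c["cy"]],[0,0,1]]),np.array(c["dist"],float),np.array(c["pose"])
def at_z(n,xy,z):
    K,d,P=cam(n); u=cv2.undistortPoints(np.array([[xy]],float),K,d)[0,0]
    r=P[:3,:3]@[u[0],u[1],1]; o=P[:3,3]; return o+r*(z-o[2])/r[2]
def proj(n,p):
    K,d,P=cam(n); R=P[:3,:3].T
    return cv2.projectPoints(np.array([p],float),cv2.Rodrigues(R)[0],-R@P[:3,3],K,d)[0][0,0]
def save(n,f): 
    im=grab_frame(n); cv2.imwrite("pics/"+f,im[:,:,::-1]); return im
E
python3 - <<'E'
from h import *
a=save("scene","s0.png");b=save("top","t0.png")
for n in("scene","top"):
    print(n,cam(n)[2].round(3).tolist())
    for l,z in(("plate",.08),("plate_tab",.0825),("cap",.075),("cap_wing",.103),("peg_tip",.11),("shell_mouth",.075),("shell",0),("peg",0)):
        for r in landmark_of(l,n)[:4]: print(l,round(r["score"],2),np.round(r["xy"],1),at_z(n,r["xy"],z).round(3))
s=telemetry.observe();print(s["clock"],s["position"],s["tool_rot"],s["force"],s["grip_width"])
E
```

```text
scene [[-0.007, 0.801, -0.599, 1.134], [1.0, 0.004, -0.007, -0.022], [-0.004, -0.599, -0.801, 0.917], [0.0, 0.0, 0.0, 1.0]]
plate 0.96 [291.7 170.7] [ 0.393 -0.101  0.08 ]
plate 0.93 [261.3 215.4] [ 0.551 -0.174  0.08 ]
plate 0.93 [196.8 252.7] [ 0.663 -0.323  0.08 ]
plate_tab 0.96 [271.4 188.1] [ 0.46  -0.154  0.083]
plate_tab 0.71 [239.6 245.6] [ 0.644 -0.219  0.083]
plate_tab 0.58 [158.8 263.8] [ 0.695 -0.407  0.083]
cap 0.59 [314.1 258. ] [ 0.674 -0.034  0.075]
cap 0.54 [261.1 214.2] [ 0.543 -0.176  0.075]
cap_wing 0.69 [255.6 211.5] [ 0.554 -0.186  0.103]
cap_wing 0.46 [314.7 253.5] [ 0.677 -0.032  0.103]
peg_tip 0.82 [399.8 199.3] [0.518 0.189 0.11 ]
shell_mouth 0.75 [260.6 218.7] [ 0.558 -0.176  0.075]
shell 0.63 [261.9 232.4] [ 0.553 -0.182  0.   ]
peg 0.75 [390.8 222.8] [0.519 0.182 0.   ]
top [[0.006, -0.993, 0.116, 0.422], [-1.0, -0.005, 0.01, -0.043], [-0.009, -0.116, -0.993, 1.27], [0.0, 0.0, 0.0, 1.0]]
plate 0.79 [376.4 206.9] [ 0.549 -0.181  0.08 ]
plate 0.76 [351.9 284.8] [ 0.323 -0.109  0.08 ]
plate_tab 0.88 [385.5 177.7] [ 0.635 -0.208  0.083]
plate_tab 0.67 [367.5 258. ] [ 0.4   -0.154  0.083]
plate_tab 0.56 [456.3 176.8] [ 0.639 -0.419  0.083]
cap 0.47 [374.9 202.6] [ 0.562 -0.177  0.075]
cap 0.42 [327.5 180.9] [ 0.626 -0.037  0.075]
cap_wing 0.44 [375.7 206.1] [ 0.548 -0.176  0.103]
cap_wing 0.43 [326.8 180.4] [ 0.622 -0.035  0.103]
peg_tip 0.98 [248.6 216.9] [0.515 0.187 0.11 ]
shell_mouth 0.95 [372.4 209. ] [ 0.543 -0.169  0.075]
shell 0.73 [372.3 209.8] [ 0.548 -0.177  0.   ]
shell 0.46 [384.3 178.6] [ 0.647 -0.216  0.   ]
shell 0.33 [252.7 220.1] [0.514 0.196 0.   ]
peg 0.95 [254.4 218.5] [0.519 0.191 0.   ]
peg 0.66 [247.6 216.9] [0.524 0.212 0.   ]
peg 0.54 [378.3 202.9] [ 0.57  -0.196  0.   ]
0.9 [0.22475284 0.58318593 0.23128567] [-3.14156518e+00  1.51141529e-05  2.77373577e+00] [-0.48009198 -0.05366852 -0.64231652] 0.08529314782387394
```

View pics/s0.png

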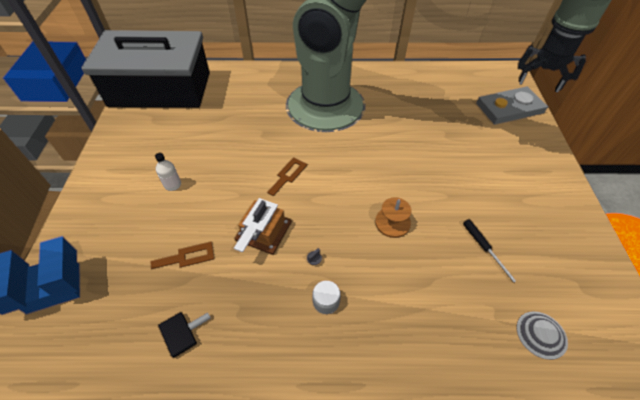

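View pics/t0.png

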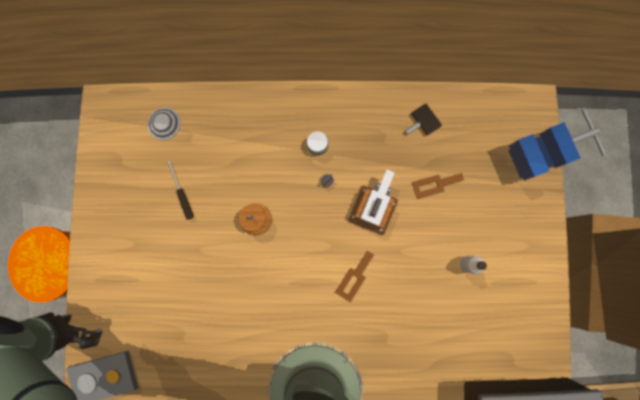

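The scene shows the aluminium plate on the shell at about (262,215), with its tab towards (240,245). The peg is at (398,205), the small decoy cap at (315,257), and two brown decoy plates lie nearby. The top view agrees: plate (376,205), peg (250,217). The tool yaw already nearly matches the plate, so I'm moving over the tab now.

```bash
python3 -m inch '[[-0.036,-0.032,0,0,0,0,0],[-0.036,-0.032,0,0,0,0,0],[-0.036,-0.032,0,0,0,0,0],[-0.036,-0.032,0,0,0,0,0],[-0.036,-0.032,0,0,0,0,0]]'
python3 -m inch '[[-0.036,-0.032,0,0,0,0,0],[-0.036,-0.032,0,0,0,0,0],[-0.036,-0.032,0,0,0,0,0],[-0.036,-0.032,0,0,0,0,0],[-0.036,-0.032,0,0,0,0,0]]'
```

```text
clock: 1.4
position: [0.3357, 0.3674, 0.2315]
tool_rot: [3.141, 0.0, 2.774]
force: [0.9, -0.0, 0.6]
grip_width: 0.0852
finger_force: 0.0
clock: 1.9
position: [0.4462, 0.1533, 0.2316]
tool_rot: [3.141, 0.0, 2.774]
force: [0.7, 1.2, 0.1]
grip_width: 0.0854
finger_force: 0.0
```

```bash
python3 - <<'E'
from h import *
im=cv2.imread("pics/t0.png")
for n,f,box in(("top","t0.png",(340,420,160,240)),("scene","s0.png",(225,300,190,260))):
    im=cv2.imread("pics/"+f); hsv=cv2.cvtColor(im,cv2.COLOR_BGR2HSV)
    m=(hsv[...,1]<60)&(hsv[...,2]>150); k=np.zeros_like(m); x0,x1,y0,y1=box; k[y0:y1,x0:x1]=m[y0:y1,x0:x1]
    pts=np.argwhere(k)[:,::-1]
    w=np.array([at_z(n,p,.085)[:2] for p in pts.astype(float)],np.float32)
    (c,s,a)=cv2.minAreaRect(w); B=cv2.boxPoints((c,s,a)); print(n,len(pts),c,s,a,B.round(3).tolist())
E
```

```text
top 721 (0.5801613926887512, -0.19003728032112122) (0.058569956570863724, 0.16343644261360168) 67.5294418334961 [[0.49300000071525574, -0.1860000044107437], [0.6439999938011169, -0.24799999594688416], [0.6669999957084656, -0.1940000057220459], [0.515999972820282, -0.13199999928474426]]
scene 703 (0.5820267796516418, -0.1916024088859558) (0.05816490948200226, 0.16501818597316742) 67.15943145751953 [[0.4950000047683716, -0.1860000044107437], [0.6470000147819519, -0.25], [0.6690000295639038, -0.19699999690055847], [0.5170000195503235, -0.13300000131130219]]
```

```bash
python3 -m inch '[[-0.034,-0.030,0,0,0,0,0],[-0.034,-0.030,0,0,0,0,0],[-0.034,-0.030,0,0,0,0,0],[-0.034,-0.030,0,0,0,0,0],[-0.034,-0.030,0,0,0,0,0]]'
python3 -m inch '[[-0.034,-0.030,0,0,0,0,0],[-0.034,-0.030,0,0,0,0,0],[-0.034,-0.030,0,0,0,0,0],[-0.034,-0.030,0,0,0,0,0],[-0.003,-0.004,0,0,0,0.028,0]]'
python3 -m inch '[[0,0,0.045,0,0,0,0.3],[0,0,0.035,0,0,0,0.3],[0,0,0,0,0,0,0.3]]'
```

```text
clock: 2.4
position: [0.5509, -0.0478, 0.2315]
tool_rot: [3.141, 0.0, 2.774]
force: [-0.0, 0.4, 0.1]
grip_width: 0.0856
finger_force: 0.0
clock: 2.9
position: [0.6359, -0.2173, 0.2307]
tool_rot: [-3.139, 0.001, 2.741]
force: [-1.8, -0.4, -0.5]
grip_width: 0.0856
finger_force: 0.0
clock: 3.2
position: [0.6331, -0.2106, 0.147]
tool_rot: [-3.141, -0.007, 2.746]
force: [-0.3, 0.4, -0.6]
grip_width: 0.0599
finger_force: 0.0
```

```bash
python3 -m inch '[[0,0,0.045,0,0,0,0.3],[0,0,0.043,0,0,0,0.3],[0,0,0,0,0,0,0.3],[0,0,0,0,0,0,0.3],[0,0,0,0,0,0,0.3]]'
python3 -c "
from h import *
print(telemetry.observe()['qpos'].round(3) if hasattr(telemetry.observe()['qpos'],'round') else telemetry.observe()['qpos']);im=save('scene','s1.png');K,d,P=cam('scene')
c=im[150:290,180:340,::-1];cv2.imwrite('pics/s1.png',cv2.resize(c,None,fx=4.5,fy=4))"
```

```text
clock: 3.7
position: [0.637, -0.2122, 0.0665]
tool_rot: [3.141, 0.004, 2.746]
force: [-0.3, 0.8, 0.2]
grip_width: 0.0596
finger_force: 0.0
[ 0.124  0.794  0.174  1.592 -0.178  0.767  1.55 ]
```

View pics/s1.png

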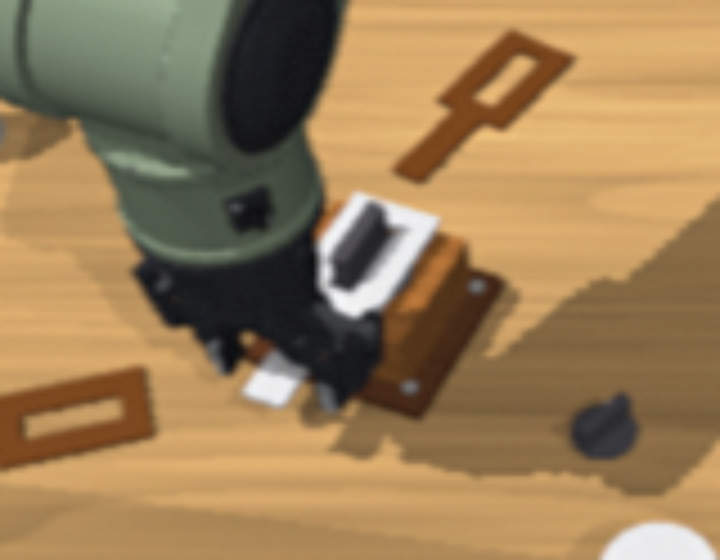

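The fingers straddle the white tab and the decoys are clear, so I'll nudge 2 mm and close.

```bash
python3 -m inch '[[0,-0.002,0.003,0,0,0,0.6],[0,0,0,0,0,0,0.8],[0,0,0,0,0,0,1],[0,0,0,0,0,0,1],[0,0,0,0,0,0,1]]' 40
python3 -m inch '[[0,0,0,0,0,0,1],[0,0,0,0,0,0,1],[0,0,0,0,0,0,1]]' 100
```

```text
clock: 4.25
position: [0.6348, -0.2137, 0.0607]
tool_rot: [-3.142, 0.001, 2.746]
force: [-2.0, -0.9, 5.9]
grip_width: 0.0232
finger_force: 39.0
clock: 4.55
position: [0.6348, -0.2137, 0.0608]
tool_rot: [-3.142, 0.0, 2.746]
force: [-2.1, -0.6, 7.6]
grip_width: 0.0213
finger_force: 97.3
```

```bash
python3 -m inch '[[0,0,-0.010,0,0,0,1],[0,0,-0.015,0,0,0,1],[0,0,-0.015,0,0,0,1],[0,0,-0.015,0,0,0,1],[0,0,-0.015,0,0,0,1]]'
python3 -m inch '[[0,0,-0.03,0,0,0,1],[0,0,-0.02,0,0,0,1],[0,0,0,0,0,0,1]]'
python3 - <<'E'
from h import *
im=save('scene','x.png'); cv2.imwrite('pics/s2.png',cv2.resize(im[130:280,170:360,::-1],None,fx=4,fy=4))
E
```

```text
clock: 5.05
position: [0.6348, -0.2135, 0.1321]
tool_rot: [3.141, 0.001, 2.746]
force: [-0.7, 0.2, -0.8]
grip_width: 0.0214
finger_force: 97.7
clock: 5.35
position: [0.6359, -0.214, 0.1842]
tool_rot: [3.141, 0.005, 2.746]
force: [0.1, 0.1, -1.1]
grip_width: 0.0216
finger_force: 97.8
```

View pics/s2.png

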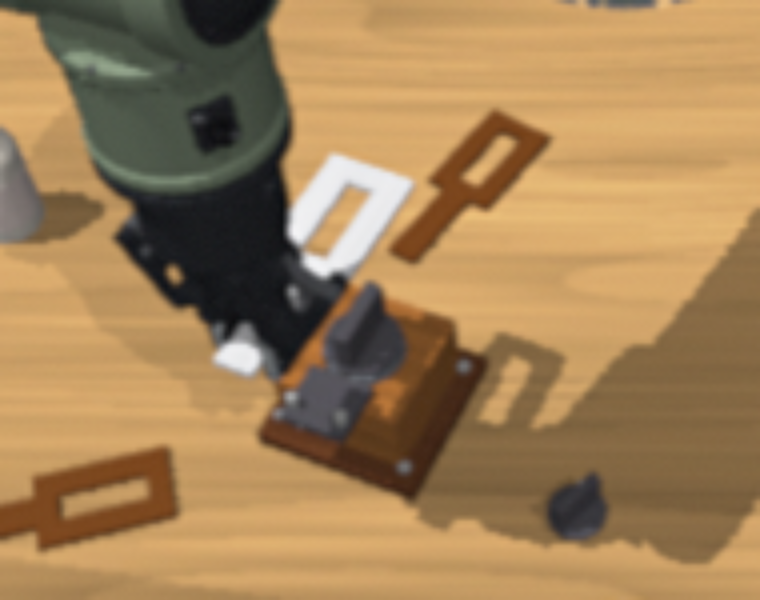

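Plate is in hand with its slot clear and level, and the dark cap stayed on the shell. Carrying it to the peg.

```bash
python3 -m inch '[[0.009,0.016,0,0,0,0,1],[0.014,0.025,0,0,0,0,1],[0.018,0.032,0,0,0,0,1],[0.018,0.032,0,0,0,0,1],[0.018,0.032,0,0,0,0,1]]'
python3 -m inch '[[0.018,0.032,0,0,0,0,1],[0.018,0.032,0,0,0,0,1],[0.018,0.032,0,0,0,0,1],[0.018,0.032,0,0,0,0,1],[0.014,0.025,0,0,0,0,1]]'
python3 -m inch '[[0.012,0.022,0,0,0,0,1],[0.0075,0.013,0.02,0,0,0,1],[0,0,0.025,0,0,0,1],[0,0,0.015,0,0,0,1],[0,0,0,0,0,0,1]]'
python3 - <<'E'
from h import *
for n in("scene","top"):
    im=save(n,'x.png'); 
    u,v=proj(n,[.53,.18,.12]).astype(int); cv2.imwrite(f'pics/{n}3.png',cv2.resize(im[v-50:v+50,u-60:u+60,::-1],None,fx=5,fy=5))
    for l,z in(("plate",.142),("peg_tip",.11)):
        for r in landmark_of(l,n)[:3]: print(n,l,round(r["score"],2),np.round(r["xy"],1),at_z(n,r["xy"],z).round(3))
s=telemetry.observe();print(s["position"],s["tool_rot"],s["grip_width"])
a=cv2.imread('pics/scene3.png');b=cv2.imread('pics/top3.png');cv2.imwrite('pics/both3.png',cv2.resize(np.vstack([a,b]),None,fx=.6,fy=.6))
E
```

```text
clock: 5.9
position: [0.6154, -0.0552, 0.1796]
tool_rot: [-3.141, -0.001, 2.746]
force: [1.3, 0.3, -0.8]
grip_width: 0.0212
finger_force: 97.8
clock: 6.4
position: [0.5946, 0.1201, 0.1796]
tool_rot: [-3.141, -0.002, 2.748]
force: [-0.1, 0.3, -0.3]
grip_width: 0.0219
finger_force: 97.8
clock: 6.9
position: [0.59, 0.1564, 0.1181]
tool_rot: [-3.139, -0.003, 2.746]
force: [-0.5, -0.0, -0.4]
grip_width: 0.0219
finger_force: 97.8
scene plate 0.94 [192.  256.7] [ 0.708 -0.309  0.142]
scene plate 0.64 [292.  169.5] [ 0.444 -0.095  0.142]
scene peg_tip 0.57 [256.7 211.7] [ 0.56  -0.182  0.11 ]
top plate 0.78 [430.6 185.2] [ 0.604 -0.326  0.142]
top plate 0.57 [347.4 282.1] [ 0.336 -0.093  0.142]
top peg_tip 0.79 [247.8 216.8] [0.515 0.189 0.11 ]
top peg_tip 0.6 [319.5 145.4] [ 0.724 -0.014  0.11 ]
[0.59201979 0.15665632 0.12123095] [3.14070759e+00 9.67276707e-04 2.74533451e+00] 0.021361461571501292
```

View pics/both3.png

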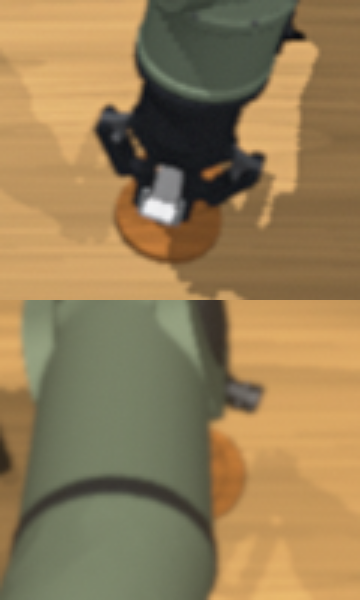

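The arm hides the peg in both views: the scene crop shows the tab over the shoulder, and the top view is blocked. The geometry agrees to under 1 mm, so I'll lower slowly and watch the force.

```bash
python3 -m inch '[[0,0,0.015,0,0,0,1],[0,0,0.01,0,0,0,1],[0,0,0.005,0,0,0,1],[0,0,0.003,0,0,0,1],[0,0,0.003,0,0,0,1]]'
```

```text
clock: 7.7
position: [0.5915, 0.1567, 0.084]
tool_rot: [-3.141, -0.0, 2.746]
force: [-0.7, 0.2, -0.6]
grip_width: 0.0214
finger_force: 97.8
```

No contact with the underside about 7 mm below the tip height, so the peg is in the slot. Lowering further.

```bash
python3 -m inch '[[0,0,0.01,0,0,0,1],[0,0,0.01,0,0,0,1],[0,0,0.006,0,0,0,1],[0,0,0.002,0,0,0,1],[0,0,0,0,0,0,1]]'
python3 -m inch '[[0,0,0.002,0,0,0,1],[0,0,0.0015,0,0,0,1],[0,0,0,0,0,0,1]]'
```

```text
clock: 8.2
position: [0.5914, 0.1567, 0.0559]
tool_rot: [-3.141, -0.0, 2.746]
force: [-0.1, -0.1, -0.3]
grip_width: 0.0216
finger_force: 97.8
clock: 8.5
position: [0.5916, 0.1568, 0.0528]
tool_rot: [3.142, 0.0, 2.746]
force: [-0.6, -0.5, -0.6]
grip_width: 0.0216
finger_force: 97.8
```

```bash
python3 -m inch '[[0,0,0.002,0,0,0,1],[0,0,0.0015,0,0,0,1],[0,0,0,0,0,0,1]]'
```

```text
clock: 8.8
position: [0.5918, 0.1568, 0.0496]
tool_rot: [3.141, 0.0, 2.746]
force: [-0.2, -0.4, 7.9]
grip_width: 0.0216
finger_force: 98.6
```

```bash
python3 -m inch '[[0,0,0,0,0,0,0.7],[0,0,0,0,0,0,0.5],[0,0,0,0,0,0,0.4],[0,0,0,0,0,0,0.4],[0,0,-0.005,0,0,0,0.4]]' 40
python3 -m inch '[[0,0,-0.02,0,0,0,0.4],[0,0,-0.03,0,0,0,0.4],[0,0,-0.04,0,0,0,0.4],[0,0,-0.04,0,0,0,0.4],[0,0,-0.02,0,0,0,0.4]]'
```

```text
clock: 9.3
position: [0.5911, 0.1566, 0.0539]
tool_rot: [-3.141, -0.001, 2.746]
force: [-0.3, 0.4, -0.2]
grip_width: 0.0511
finger_force: 0.0
clock: 9.8
position: [0.5925, 0.1568, 0.2081]
tool_rot: [3.139, 0.003, 2.745]
force: [0.1, 0.3, 0.2]
grip_width: 0.051
finger_force: 0.0
```

```bash
python3 -m inch '[[-0.009,-0.032,0,0,0,0,0.4],[-0.012,-0.045,0,0,0,0,0.4],[-0.012,-0.045,0,0,0,0,0.4],[-0.012,-0.045,0,0,0,0,0.4],[-0.010,-0.033,0,0,0,0,0.4]]'
python3 - <<'E'
from h import *
a=save("scene","x.png")
cv2.imwrite('pics/a4.png',cv2.resize(np.vstack([a[160:250,340:460,::-1],a[170:260,210:330,::-1]]),None,fx=3.3,fy=3.3))
P=[]
for n,im in(("scene",a),("top",save("top","t4.png"))):
    for l,z in(("plate",.07),("plate_tab",.0725),("cap",.075),("cap_wing",.103),("shell_mouth",.075)):
        for r in landmark_of(l,n)[:3]: print(n,l,round(r["score"],2),np.round(r["xy"],1),at_z(n,r["xy"],z).round(3))
E
```

```text
clock: 10.3
position: [0.5643, -0.052, 0.2049]
tool_rot: [-3.141, 0.001, 2.744]
force: [0.2, 0.4, -0.2]
grip_width: 0.0515
finger_force: 0.0
scene plate 0.86 [397.8 207.3] [0.515 0.191 0.07 ]
scene plate 0.74 [196.4 257.7] [ 0.672 -0.324  0.07 ]
scene plate 0.61 [261.7 228.9] [ 0.586 -0.171  0.07 ]
scene plate_tab 0.98 [387.2 234.6] [0.604 0.153 0.073]
scene plate_tab 0.76 [273.8 193.5] [ 0.471 -0.148  0.073]
scene plate_tab 0.57 [161.1 263.6] [ 0.689 -0.406  0.073]
scene cap 0.65 [259.8 213.3] [ 0.54  -0.18   0.075]
scene cap 0.57 [311.3 260. ] [ 0.68  -0.04   0.075]
scene cap_wing 0.72 [402.1 198.7] [0.511 0.198 0.103]
scene cap_wing 0.53 [257.9 208.4] [ 0.545 -0.181  0.103]
scene cap_wing 0.5 [313.8 252.9] [ 0.675 -0.034  0.103]
scene shell_mouth 0.83 [260.5 217.3] [ 0.553 -0.177  0.075]
scene shell_mouth 0.16 [265.8 228.8] [ 0.589 -0.16   0.075]
top plate 0.95 [428.4 186. ] [ 0.613 -0.338  0.07 ]
top plate 0.72 [251.  223.6] [0.498 0.187 0.07 ]
top plate 0.43 [350.1 282. ] [ 0.331 -0.104  0.07 ]
top plate_tab 0.95 [456.7 179.6] [ 0.632 -0.423  0.073]
top plate_tab 0.75 [259.8 191.5] [0.594 0.163 0.073]
top plate_tab 0.73 [368.6 260.9] [ 0.392 -0.158  0.073]
top cap 0.51 [377.3 207. ] [ 0.549 -0.184  0.075]
top cap 0.5 [260.8 191.5] [0.593 0.16  0.075]
top cap_wing 0.66 [375.7 206. ] [ 0.549 -0.176  0.103]
top shell_mouth 0.57 [375.9 208. ] [ 0.546 -0.18   0.075]
```

View pics/a4.png

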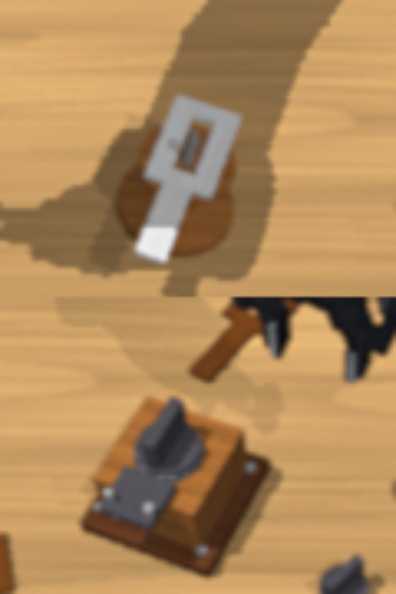

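The plate lies flat on the shoulder with the peg through its slot (crop, near (190,150)). The cap wing is at (165,435) of the crop. Going to the cap.

```bash
python3 -m inch '[[-0.011,-0.040,0,0,0,0,0.4],[-0.011,-0.040,0,0,0,0,0.4],[-0.008,-0.030,0.01,0,0,0,0.4],[-0.004,-0.0125,0.03,0,0,0,0.4],[0,0,0.035,0,0,0,0.4]]'
python3 -m inch '[[0,0,0,0,0,0,0.4],[0,0,0,0,0,0,0.4]]'
```

```text
clock: 11.4
position: [0.5495, -0.1778, 0.1293]
tool_rot: [-3.141, 0.003, 2.743]
force: [1.0, 0.0, -0.6]
grip_width: 0.0511
finger_force: 0.0
clock: 11.6
position: [0.5495, -0.1748, 0.1298]
tool_rot: [-3.141, -0.001, 2.746]
force: [-0.0, 0.1, 0.4]
grip_width: 0.0511
finger_force: 0.0
```

```bash
python3 -m inch '[[0,-0.0024,0.025,0,0,0,0.4],[0,0,0.015,0,0,0,0.5],[0,0,0.005,0,0,0,0.8],[0,0,0,0,0,0,1],[0,0,0,0,0,0,1]]' 30
python3 -m inch '[[0,0,0,0,0,0,1],[0,0,0,0,0,0,1],[0,0,0,0,0,0,1]]' 70
python3 -c "
from h import *
s=telemetry.observe();print(s['qpos'],s['moment'])"
```

```text
clock: 12.1
position: [0.5489, -0.1773, 0.0852]
tool_rot: [3.141, 0.001, 2.746]
force: [1.1, 0.0, -1.9]
grip_width: 0.0114
finger_force: 33.4
clock: 12.4
position: [0.5487, -0.1774, 0.0849]
tool_rot: [3.141, 0.001, 2.746]
force: [-1.1, -0.0, 6.8]
grip_width: 0.0112
finger_force: 73.2
[ 0.07489897  0.65118256  0.19261914  1.85158093 -0.19154753  0.65588213
  1.55616627] [0.22821654 0.34603914 0.01762476]
```

```bash
cat > m.sh <<'E'
python3 -c "
from h import *
s=telemetry.observe();print('q7',round(s['qpos'][6],3),'moment',s['moment'])"
E
python3 -m inch '[[0,0,0,0,0,0.05,1],[0,0,0,0,0,0.05,1],[0,0,0,0,0,0,1]]'; sh m.sh
python3 -m inch '[[0,0,0,0,0,0.04,1],[0,0,0,0,0,0.03,1],[0,0,0,0,0,0,1]]'; sh m.sh
```

```text
clock: 12.7
position: [0.5488, -0.1776, 0.0849]
tool_rot: [3.141, 0.001, 2.644]
force: [-0.8, -0.9, 5.8]
grip_width: 0.0111
finger_force: 73.4
q7 1.479 moment [ 0.01440472  0.09058454 -0.08280422]
clock: 13.0
position: [0.5489, -0.1775, 0.0849]
tool_rot: [3.141, 0.001, 2.575]
force: [-0.1, -0.5, 6.0]
grip_width: 0.011
finger_force: 73.3
q7 1.427 moment [-0.03299562  0.03010266 -0.08210897]
```

```bash
python3 -m inch '[[0,0,0,0,0,0.04,1],[0,0,0,0,0,0.04,1],[0,0,0,0,0,0,1]]'; sh m.sh
```

```text
clock: 13.3
position: [0.5489, -0.1776, 0.0849]
tool_rot: [3.141, 0.001, 2.494]
force: [0.7, -1.3, 5.8]
grip_width: 0.0109
finger_force: 73.4
q7 1.367 moment [-0.01283717 -0.00919196 -0.10381285]
```

Clockwise turns 14° freely. As asked, I'll also gently feel the other way.

```bash
python3 -m inch '[[0,0,0,0,0,-0.08,1],[0,0,0,0,0,-0.08,1],[0,0,0,0,0,-0.08,1],[0,0,0,0,0,-0.05,1],[0,0,0,0,0,-0.05,1]]'; sh m.sh
python3 -m inch '[[0,0,0,0,0,-0.03,1],[0,0,0,0,0,-0.02,1],[0,0,0,0,0,0,1]]'; sh m.sh
```

```text
clock: 13.8
position: [0.5488, -0.1773, 0.0849]
tool_rot: [3.141, 0.001, 2.838]
force: [-0.5, 5.0, 7.5]
grip_width: 0.011
finger_force: 73.6
q7 1.625 moment [ 1.0863227   0.23025698 -0.22626387]
clock: 14.1
position: [0.5488, -0.1765, 0.0849]
tool_rot: [3.14, 0.001, 2.887]
force: [-1.0, 5.7, 7.7]
grip_width: 0.0109
finger_force: 73.7
q7 1.662 moment [ 1.37023795  0.18854012 -0.16044366]
```

Anticlockwise stiffens at about 8° with a rising side load; clockwise was free. Turning clockwise to 90°.

```bash
python3 -m inch '[[0,0,0,0,0,-0.0,1],[0,0,0,0,0,0.1,1],[0,0,0,0,0,0.14,1],[0,0,0,0,0,0.14,1],[0,0,0,0,0,0.14,1]]'; sh m.sh
python3 -m inch '[[0,0,0,0,0,0.14,1],[0,0,0,0,0,0.14,1],[0,0,0,0,0,0.14,1]]'; sh m.sh
```

```text
clock: 14.6
position: [0.5489, -0.1776, 0.0849]
tool_rot: [3.141, 0.001, 2.36]
force: [-0.4, -1.0, 3.7]
grip_width: 0.0109
finger_force: 73.2
q7 1.266 moment [-0.07815889  0.06952078  0.0282161 ]
clock: 14.9
position: [0.5489, -0.1775, 0.0849]
tool_rot: [3.14, 0.001, 1.94]
force: [-0.5, 0.0, 3.8]
grip_width: 0.0111
finger_force: 73.1
q7 0.95 moment [0.02299888 0.06489638 0.0541858 ]
```

Free, with almost no load. Remaining turn to yaw 1.175: 0.765.

```bash
python3 -m inch '[[0,0,0,0,0,0.14,1],[0,0,0,0,0,0.14,1],[0,0,0,0,0,0.14,1],[0,0,0,0,0,0.14,1],[0,0,0,0,0,0.14,1]]'; sh m.sh
python3 -m inch '[[0,0,0,0,0,0.065,1],[0,0,0,0,0,0,1],[0,0,0,0,0,0,1]]' 100; sh m.sh
```

```text
clock: 15.4
position: [0.5489, -0.1774, 0.0849]
tool_rot: [3.14, -0.0, 1.24]
force: [0.3, -0.1, 3.8]
grip_width: 0.0105
finger_force: 73.2
q7 0.42 moment [0.05536495 0.02986963 0.09097348]
clock: 15.7
position: [0.549, -0.1774, 0.085]
tool_rot: [3.14, -0.0, 1.181]
force: [0.3, 1.7, 8.1]
grip_width: 0.0106
finger_force: 97.5
q7 0.375 moment [ 0.14688856 -0.01987115 -0.1488507 ]
```

```bash
python3 -m inch '[[0,0,-0.002,0,0,0,1],[0,0,-0.003,0,0,0,1],[0,0,-0.003,0,0,0,1],[0,0,0,0,0,0,1]]'; sh m.sh
```

```text
clock: 16.1
position: [0.5485, -0.1774, 0.0927]
tool_rot: [3.141, -0.0, 1.181]
force: [0.8, -0.6, -2.1]
grip_width: 0.0103
finger_force: 97.4
q7 0.368 moment [-0.02782326 -0.00423973  0.00765468]
```

It comes free (only its weight on the wrist). Lifting to 10 cm.

```bash
python3 -m inch '[[0,0,-0.01,0,0,0,1],[0,0,-0.015,0,0,0,1],[0,0,-0.02,0,0,0,1],[0,0,-0.02,0,0,0,1],[0,0,-0.015,0,0,0,1]]'
python3 -m inch '[[0,0,-0.01,0,0,0,1],[0,0,-0.002,0,0,0,1],[0,0,0,0,0,0,1],[0,0,0,0,0,0,1],[0,0,0,0,0,0,1]]'
python3 - <<'E'
from h import *
a=save("scene","x.png")
cv2.imwrite('pics/s5.png',cv2.resize(a[120:280,200:440,::-1],None,fx=3.3,fy=3.3))
E
```

```text
clock: 16.6
position: [0.5486, -0.1776, 0.1746]
tool_rot: [3.14, -0.0, 1.18]
force: [-0.1, 0.1, -1.5]
grip_width: 0.0106
finger_force: 97.5
clock: 17.1
position: [0.5481, -0.1773, 0.1837]
tool_rot: [-3.141, 0.0, 1.181]
force: [0.4, -0.1, -1.8]
grip_width: 0.0104
finger_force: 97.5
```

View pics/s5.png

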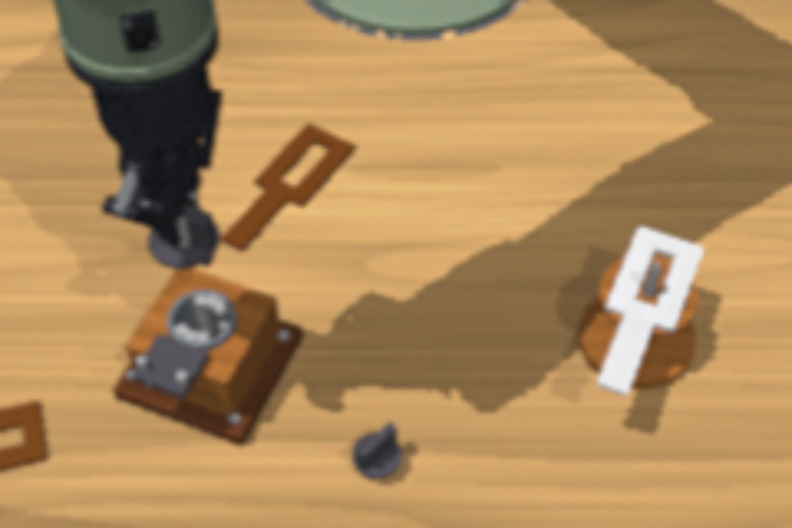

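The cap is held upright above the open shell (crop (185,240), mouth at (200,318)), and the plate hangs flat on the peg at (650,280). Settling briefly, then handing in.

```bash
python3 -m inch '[[0,0,-0.001,0,0,0,1],[0,0,0,0,0,0,1],[0,0,0,0,0,0,1],[0,0,0,0,0,0,1],[0,0,0,0,0,0,1]]' && python3 -c "
from h import *
print(bot.job_done())"
```

```text
clock: 17.65
position: [0.5484, -0.1774, 0.1853]
tool_rot: [-3.142, 0.0, 1.181]
force: [-0.5, -0.9, -1.5]
grip_width: 0.0102
finger_force: 97.5
the job is handed in; nothing more can be done
None
```

The plate hangs flat on the peg and released; the cap gave clockwise (seen from above), was turned about 90° and is held upright about 10 cm above its shell; job handed in at 17.7 s, no verdict shown.

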